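# Press the lever to raise the heavy flap of the waste box

## Task

Open the small steel waste box and keep it open: with a fingertip push the upright pin of the swinging stop, so that the stop turns all the way out from under the long lever, then press the pad on the lever's long end down onto its rest so that the heavy flap rises at the other end. Finish while still holding the lever down with the flap up. Only push and press: do not lift the lever out of its fork, do not touch the flap, and leave the loupe, the ink tin and the quoin beside it where they stand.

Things in the scene. Friction and masses are not known exactly. Their poses are not given: they have to be found in the camera images.
- waste_box: Low steel waste box on a dark base, fixed; place and yaw vary. Origin on the bench under the lever's pivot; +x points from the lever's long end to the box, z up. The box (x 95 to 189 mm, 146 mm wide, 86 mm high) has the flap on top. A fork (34 x 49 mm, 105 mm high) stands at x = 0, a rest for the long end (rubber top 42 mm high) at x = -150 mm.
- lever: Dark steel lever, 275 x 24 x 12 mm, along the box's x axis; its cross pin (the origin) lies loose in the fork's open notches. The long end (-x) starts high, tilted 0.25 rad; the short end (80 mm, +x) has a roller under the flap's front edge. Body axes parallel to the box's at the start. About 3 to 8 N at the pad brings it down to the rest; with the stop under it, it yields only about 10 mm.
- lever_pad (a point): Centre of the top face of the round black pad (38 mm across, 10 mm thick) on the lever's long end. About 150 mm above the bench at the start and about 65 mm when the lever lies on its rest; it moves on an arc of about 180 mm radius about the pivot (horizontally it shifts by less than 12 mm).
- lever_pivot (a point): Middle of the lever's cross pin, 90 mm above the bench while it lies in the fork.
- stop (a joint): Swinging stop: level steel bar, 122 x 16 x 11 mm, top 99 mm high, turning about an upright post on the box's -y side. 0 (starts 0 to 0.15): along the box's y axis, inner end under the lever, outer end with the pin away from it. Grows to 1.4 rad (end stop) anticlockwise from above, the pin swinging to +x. The lever is free above about 1.0. It stays where left; about 1.5 N at the pin moves it.
- stop_pin (a point): On the upright steel pin at the outer end of the stop: 12 mm thick, from 99 to 145 mm above the bench; this point is 128 mm high. It swings on a circle of 55 mm radius about the post.
- stop_post (a point): Axis of the stop's post, at x = -75 mm, y = -55 mm of the waste box; this point is 100 mm above the bench.
- flap (a joint): Heavy steel flap (127 x 146 x 12 mm, about 1.6 kg) hinged on the box's far (+x) rim. 0 is shut, grows as it opens; about 0.4 rad with the lever on its rest. It falls shut when the lever is let go. Not to be touched.
- flap_edge (a point): Middle of the flap's front edge, above the lever's short end; 93 mm above the bench when shut.
- loupe: Black loupe, 37 mm across and 38 mm high, standing left of the lever; a bystander. Origin under its centre.
- tin_red: Ink tin, 69 mm across and 50 mm high, standing left of the fork; a bystander. Origin under its centre.
- quoin_1: Small dark steel wedge block, 24 x 52 x 17 mm, lying near the lever's long end on the -y side; a bystander. Origin under its centre.

How it is judged:
On the way, in this order (a step that is already met when the one before it is completed fails the run):
1. the stop is swung out from under the lever (value of joint stop above 0.95 rad), for 0.2 s.
2. the lever is pressed and the flap is up (value of joint flap above 0.3 rad and contact force between the fingers and lever above 1 N), for 0.3 s.
At the end, for the whole second after the job is handed in: The stop is turned at least 0.95 rad out; the fingers hold the lever's pad down (under 80 mm above the bench, contact over 1 N), the flap stands still at 0.32 rad or more, carried by the lever alone, and the lever's cross pin lies in its fork (within 10 mm) (value of joint flap between 0.32 and 0.6 rad and value of joint stop above 0.95 rad and contact force between the fingers and lever above 1 N and contact force between the arm and flap below 0.5 N and distance between lever_pivot and waste_box below 0.1 m and velocity of joint flap between -0.1 and 0.1 rad/s and height (world z) of lever_pad below 0.08 m); the arm keeps its last pose, push and grip.
It fails at once if the lever is lifted out of its fork (z of lever_pivot in the frame of waste_box above 0.105 m).
It fails at once if the robot touches the flap (contact force between any of the fingers, the arm and flap above 0.5 N).
It fails at once if the loupe is moved (distance of loupe from where it was at the start of the episode above 0.02 m).
It fails at once if the ink tin is moved (distance of tin_red from where it was at the start of the episode above 0.02 m).
It fails at once if the quoin is moved (distance of quoin_1 from where it was at the start of the episode above 0.02 m).
It also fails if it takes over 45 s, if anything falls off the work surface, if the arm or the gripper's body presses on something with over 40 N, if the wrist force passes 120 N, or if a joint passes its speed limit or range.

## Robot

A 6-joint arm with a two-finger parallel gripper is mounted at the origin on a cart in front of the work surface, level with it; the furniture and walls round the work are solid. World frame = base frame: x ahead of the robot, y to its left, z up, the work surface at z = 0. Lengths are in m, angles in rad, forces in N, time in s.
With the tool pointing down it reaches from about 0.25 to 0.775 m from the base axis. Payload 4 kg.
Tool frame: the origin (TCP) lies where the fingers leave the gripper's body, on its centre line; the fingertips stand 97 mm ahead of it and the grasp point (between the pads) lies 78 mm ahead of it; z points along the fingers, y is the line along which they close (so a half turn about z gives the same grasp; the last joint's range is limited). The gripper opens to 94 mm and grips with 3 to 60 N. Pads are 16 mm wide; open, the fingers measure 119 mm over their backs; the gripper's body (75 mm by 177 mm) begins 78 mm behind the grasp point.
Start: joints at [1.232, 0.087, 1.371, -0, 1.684, -0.103], TCP at [0.128, 0.535, 0.303] pointing down, gripper open.
Joint ranges: [-3.1, 3.1], [-0.76, 2.03], [0.27, 2.55], [-1.08, 4.22], [0.17, 2.65], [-2.57, 2.57]. Speed limits (rad/s): [2.79, 2.79, 3.14, 3.14, 3.14, 3.14].

## Interface

Orientations are given as [roll, pitch, yaw] about the fixed x, y, z axes, in that order (R = Rz(yaw) Ry(pitch) Rx(roll)).
In Python, from bench import robot, eyes gives the robot as it stands. The module is installed in compiled form; this text tells all that it offers.
- The arm moves only by the tool carry_out, never from a script. Its argument "deltas" is a list of rows, each an object of numbers: "dx", "dy", "dz": the shift along the tool's x, y, z each as a share of 0.02 m, from -1 to 1; "wx", "wy", "wz": the turn, a rotation vector about the tool's x, y, z each as a share of 0.12 rad, from -1 to 1; "gripper": the closure in counts, from 0 (fully open) to 255 (shut). In form: [{"dx": .., "dy": .., "dz": .., "wx": .., "wy": .., "wz": .., "gripper": ..}, ...]. A call has 1 to 20 rows; each row shifts and turns the commanded pose from where the row before left it, along the tool's axes as they then stand; what a row does not reach is not made up. A row lasts 1/12 s, in which the tool goes at most 41.7 mm and 7.16 degrees, less where a joint would pass 70% of its speed; a pose out of reach is approached as far as the arm can. A call with a number of a shift or a turn outside -1 to 1 is refused whole. A call with a gripper value outside its range is refused whole. The fingers move at their own pace and stop on an object; the grip force is fixed at half the most. Time passes only in rows, so rows that do not move let the fingers close. It gives the time, the measured TCP pose, the force, the opening and the grip force at its end, in the units of the state.
- robot.get_obs(): the state, without advancing time (a new reading comes with each control period).
- eyes.snapshot(name): name is "side" or "top"; returns the picture (420x560x3 uint8, red, green, blue); there is no depth.
- eyes.get_calibration(name): a dict with "fovy" (degrees; the focal length in pixels is half the picture's height over the tangent of half this angle, whatever the lens; pixels are square), "cx", "cy" (the principal point, pixels), "k1" (the pictures are not rectified: a ray, as slopes to the right and down, at radius r is drawn at 1 + k1 r^2 times it, then the intrinsics apply), "R" (3x3) and "t" (3): a world point X has camera coordinates R X + t. Camera axes: x right, y down, z forward; pixel columns grow to the right and rows downward; lengths in m; the calibration is good to about 2 mm. A picture is of the moment at which its call begins. get_calibration takes no time and is no camera call.
- robot.close_job(): hands the job in; it is judged then, once.
The state is a dict: "time": time; "joint_positions": joint angles; "qvel": joint speeds; "joint_torque": joint torques, N m; "tool_pos": TCP position; "ee_rot": TCP orientation; "wrist_force": force on the tool from outside, world axes, zero at the start; "wrist_torque": the same for the moment, N m; "width": finger opening in m; "finger_force": force on a finger pad.
Only numpy, scipy, OpenCV 4.12 (cv2) and the standard library are available. Lean on these libraries where they do the work, as an engineer would, in place of code of your own. Each camera call takes 0.05 s, during which the arm holds its last target. There are 200 camera calls.

## Working session

There is one attempt and no reset: what is moved stays moved. The work goes in short steps, Python scripts to look and compute and a tool call to move; the robot and the scene stay as the last step left them, time stands still between calls to the robot, and variables do not carry over. Pictures are saved under pics/ and viewed, at most 10 in all, crops included, and the job is handed in when it is done.

Besides the shell and the picture viewer there is one more tool, called in YAML: its name, and indented under it one key for each argument. carry_out: Moves the arm, as the interface text tells. Shift numbers are shares of 0.02 m and turn numbers shares of 0.12 rad, none past 1 either way. Its arguments: {"type":"object","properties":{"deltas":{"type":"array","items":{"type":"object","properties":{"dx":{"type":"number"},"dy":{"type":"number"},"dz":{"type":"number"},"wx":{"type":"number"},"wy":{"type":"number"},"wz":{"type":"number"},"gripper":{"type":"number"}}}}},"required":["deltas"]}

```bash
mkdir -p pics
python3 - <<'E'
from bench import robot, eyes
import cv2
for n in("top","side"):
    cv2.imwrite(f"pics/{n}0.png",cv2.resize(eyes.snapshot(n)[:,:,::-1],(800,600),interpolation=cv2.INTER_CUBIC)); c=eyes.get_calibration(n); print(n,c)
o=robot.get_obs();print(o)
E
```

```text
top {'fovy': 56.601739403412175, 'cx': 285.4780480025015, 'cy': 204.34096848580333, 'k1': 0.027208889569213152, 'R': array([[ 0.01657611, -0.99983497,  0.00743455],
       [-0.98175638, -0.01768412, -0.18931901],
       [ 0.18941924, -0.00416074, -0.98188749]]), 't': array([0.00175604, 0.60059931, 0.86486958])}
side {'fovy': 48.8089767866897, 'cx': 284.75569153267287, 'cy': 203.70182170786617, 'k1': -0.058609982133551904, 'R': array([[-0.89198023, -0.45192531,  0.01160983],
       [-0.19129602,  0.35404967, -0.91545326],
       [ 0.40960604, -0.81878712, -0.40225682]]), 't': array([0.54718253, 0.20713878, 0.72347576])}
{'time': 0.1, 'joint_positions': array([ 1.23188993e+00,  8.78386850e-02,  1.37207568e+00, -2.00585277e-05,
        1.68358718e+00, -1.03114455e-01]), 'qvel': array([-9.48770354e-05,  4.50227823e-04, -3.99200247e-03,  1.76043121e-03,
       -1.36267691e-04,  1.26312179e-03]), 'joint_torque': array([ 3.29289287e-03, -3.41253018e+01, -3.03302264e+01,  7.20062549e-02,
        3.03897355e-02, -8.47782985e-05]), 'tool_pos': array([0.12840405, 0.53449261, 0.30165814]), 'ee_rot': array([-3.13969185e+00, -1.76655616e-04,  2.90579831e+00]), 'wrist_force': array([1.26081753, 0.3898224 , 0.71640458]), 'wrist_torque': array([ 0.01794565, -0.02678092,  0.03051644]), 'finger_force': 0.0, 'width': 0.09382949362026032}
```

View pics/top0.png

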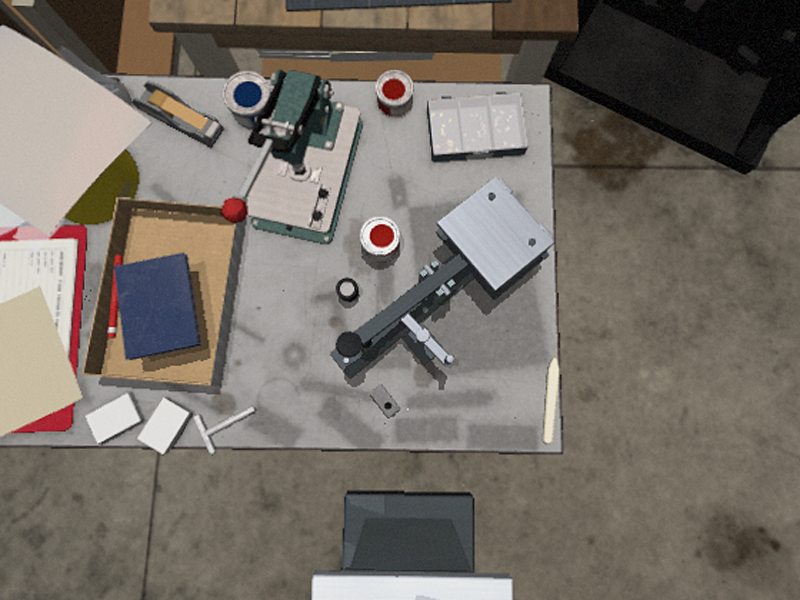

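View pics/side0.png

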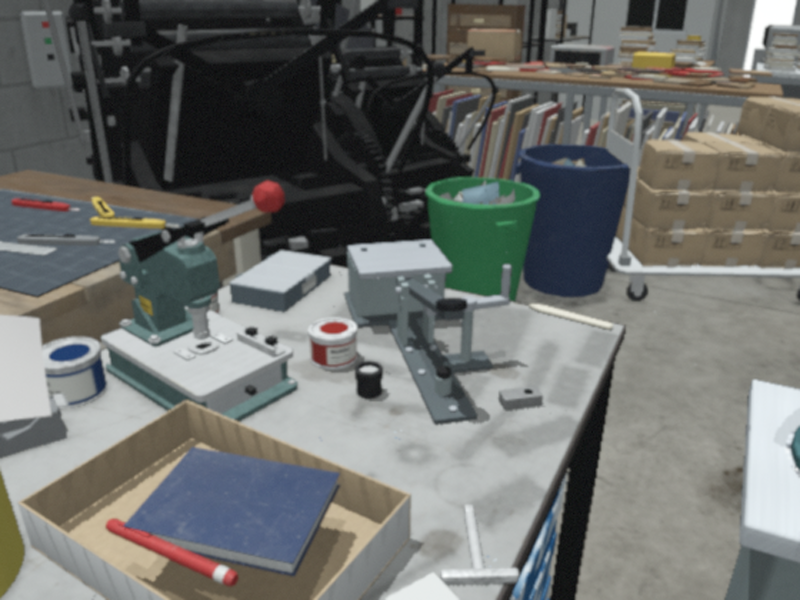

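The top view shows the pad at about (349,343), the stop's post at about (423,336), its pin at about (447,359), and the flap at upper right. In the side view the pad is at about (452,305) and the pin at about (506,280). I'll enlarge the area to read positions more closely.

Run:
```python
import cv2
from bench import eyes
a=eyes.snapshot("top")[:,:,::-1][120:300,220:400]; b=eyes.snapshot("side")[:,:,::-1][160:310,240:390]
import numpy as np
a=cv2.resize(a,(600,600),interpolation=cv2.INTER_CUBIC)
cv2.imwrite("pics/t1.png",a)
cv2.imwrite("pics/s1.png",cv2.resize(b,(600,600),interpolation=cv2.INTER_CUBIC))
```

```text
(no output)
```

View pics/t1.png

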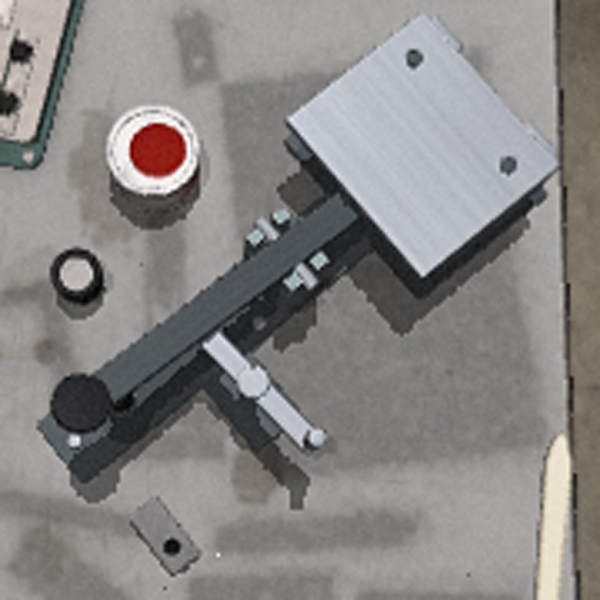

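View pics/s1.png

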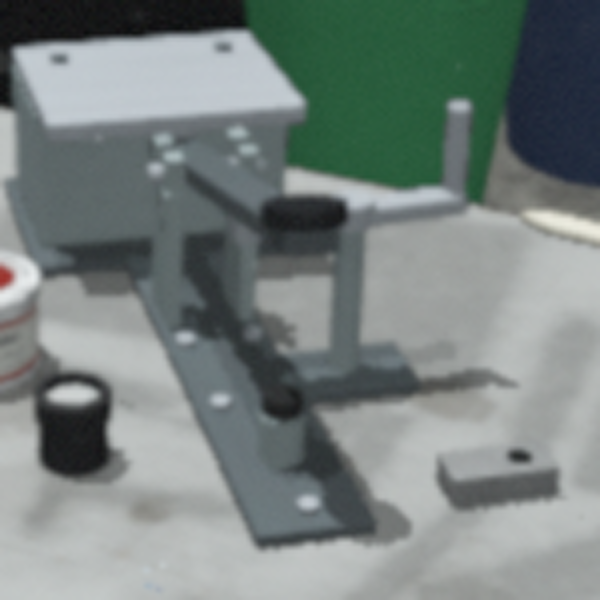

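The crop puts these points in top-view pixels: pad (80,403), post (253,380), pin top (316,438), flap corners (288,121) and (424,275), and the quoin at (166,537). In the side crop the pad is at (304,208) and the pin top at (458,105).

```bash
cat > h.py <<'E'
import numpy as np, cv2
from bench import robot, eyes
def ray(n,u,v):
    c=eyes.get_calibration(n); f=210/np.tan(np.radians(c["fovy"])/2)
    K=np.array([[f,0,c["cx"]],[0,f,c["cy"]],[0,0,1.]])
    p=cv2.undistortPoints(np.array([[[u,v]]],float),K,np.array([c["k1"],0,0,0.]))[0,0]
    R=np.array(c["R"]);return -R.T@c["t"],R.T@np.array([*p,1])
def atz(n,u,v,z):
    o,d=ray(n,u,v);return o+d*(z-o[2])/d[2]
T=lambda x,y:("top",220+x*.3,120+y*.3)
S=lambda x,y:("side",240+x*.25,160+y*.25)
def tri(a,b):
    (o,d),(p,e)=ray(*a),ray(*b); s=np.linalg.lstsq(np.c_[d,-e],p-o,rcond=None)[0]
    A,B=o+d*s[0],p+e*s[1];return (A+B)/2,np.linalg.norm(A-B)
E
python3 - <<'E'
from h import *
np.set_printoptions(precision=4,suppress=True)
print("pad",tri(T(80,403),S(304,208)),"pin",tri(T(316,438),S(458,105)))
pts=dict(pad=(80,403,.15),post=(253,380,.102),pin=(316,438,.145),fl1=(288,121,.097),fl2=(424,275,.097),fr1=(427,12,.097),fr2=(558,160,.097),fk1=(268,230,.1),fk2=(307,274,.1),quoin=(166,537,.017),loupe=(78,275,.038),tin=(154,150,.05))
W={k:atz(*T(*v[:2]),v[2]) for k,v in pts.items()}
for k,v in W.items(): print(k,v[:2])
M=dict(pad=(-.1775,0),post=(-.075,-.055),fk1=(0,.02),fk2=(0,-.02))
fx=.075
A=np.array([M[k] for k in M]);B=np.array([W[k][:2] for k in M])
a,b=A-A.mean(0),B-B.mean(0)
yaw=np.arctan2((a[:,0]*b[:,1]-a[:,1]*b[:,0]).sum(),(a*b).sum())
R=np.array([[np.cos(yaw),-np.sin(yaw)],[np.sin(yaw),np.cos(yaw)]]);t=B.mean(0)-R@A.mean(0)
print("yaw",yaw,"t",t,"res",B-(A@R.T+t))
for k,v in W.items(): print(k,"box",R.T@(v[:2]-t))
for k in range(0,15,2):
    q=k/10; p=np.array([-.075,-.055])+.055*np.array([np.sin(q),-np.cos(q)]); print(q,"pin",R@p+t)
E
```

```text
pad (array([0.5048, 0.0985, 0.1432]), np.float64(0.001243507740432292)) pin (array([ 0.486 , -0.0502,  0.1425]), np.float64(0.0024724270673767315))
pad [0.5035 0.0976]
post [ 0.5254 -0.0119]
pin [ 0.4847 -0.0503]
fl1 [ 0.707  -0.0343]
fl2 [ 0.5996 -0.1274]
fr1 [ 0.789  -0.1319]
fr2 [ 0.6823 -0.2209]
fk1 [ 0.6283 -0.021 ]
fk2 [ 0.5983 -0.0477]
quoin [0.4218 0.0461]
loupe [0.6069 0.1137]
tin [0.6984 0.0605]
yaw -0.877448890401529 t [ 0.6148 -0.0355] res [[ 0.0022 -0.0034]
 [ 0.0008  0.0011]
 [-0.0018  0.0017]
 [-0.0012  0.0006]]
pad box [-0.1735 -0.0005]
post box [-0.0753 -0.0537]
pin box [-0.0718 -0.1096]
fl1 box [0.058  0.0717]
fl2 box [ 0.061  -0.0704]
fr1 box [0.1855 0.0724]
fr2 box [ 0.1857 -0.0666]
fk1 box [-0.0025  0.0197]
fk2 box [-0.0012 -0.0205]
quoin box [-0.1861 -0.0962]
loupe box [-0.1198  0.0893]
tin box [-0.0204  0.1257]
0.0 pin [ 0.4823 -0.0481]
0.2 pin [ 0.4901 -0.0558]
0.4 pin [ 0.4993 -0.0618]
0.6 pin [ 0.5095 -0.0659]
0.8 pin [ 0.5203 -0.0678]
1.0 pin [ 0.5313 -0.0675]
1.2 pin [ 0.542  -0.0651]
1.4 pin [ 0.552  -0.0606]
```

carry_out:
  deltas:
    - {"dx": -0.87,"dy": -0.93,"gripper": 255}
    - {"dx": -0.87,"dy": -0.93,"gripper": 255}
    - {"dx": -0.87,"dy": -0.93,"gripper": 255}
    - {"dx": -0.87,"dy": -0.93,"gripper": 255}
    - {"dx": -0.87,"dy": -0.93,"gripper": 255}
    - {"dx": -0.87,"dy": -0.93,"gripper": 255}
    - {"dx": -0.87,"dy": -0.93,"gripper": 255}
    - {"dx": -0.87,"dy": -0.93,"gripper": 255}
    - {"dx": -0.87,"dy": -0.93,"gripper": 255}
    - {"dx": -0.87,"dy": -0.93,"gripper": 255}
    - {"dx": -0.87,"dy": -0.93,"gripper": 255}
    - {"dx": -0.87,"dy": -0.93,"gripper": 255}
    - {"dx": -0.87,"dy": -0.93,"gripper": 255}

```text
invalid input
```

carry_out:
  deltas:
    - {"dx": -0.87,"dy": -0.93,"gripper": 255}
    - {"dx": -0.87,"dy": -0.93,"gripper": 255}
    - {"dx": -0.87,"dy": -0.93,"gripper": 255}
    - {"dx": -0.87,"dy": -0.93,"gripper": 255}
    - {"dx": -0.87,"dy": -0.93,"gripper": 255}
    - {"dx": -0.87,"dy": -0.93,"gripper": 255}
    - {"dx": -0.87,"dy": -0.93,"gripper": 255}
    - {"dx": -0.87,"dy": -0.93,"gripper": 255}
    - {"dx": -0.87,"dy": -0.93,"gripper": 255}
    - {"dx": -0.87,"dy": -0.93,"gripper": 255}
    - {"dx": -0.87,"dy": -0.93,"gripper": 255}
    - {"dx": -0.87,"dy": -0.93,"gripper": 255}
    - {"gripper": 255}
    - {"gripper": 255}

```text
invalid input
```

carry_out:
  deltas:
    - {"dx": -0.87,"dy": -0.93,"dz": 0,"wx": 0,"wy": 0,"wz": 0,"gripper": 255}

```text
time: 0.28
tool_pos: [0.1399, 0.5142, 0.3015]
ee_rot: [-3.141, -0.002, 2.909]
wrist_force: [0.3, -0.2, -0.3]
width: 0.0902
finger_force: 0.0
```

All keys are required in each row.

carry_out:
  deltas:
    - {"dx": -0.87,"dy": -0.93,"dz": 0,"wx": 0,"wy": 0,"wz": 0,"gripper": 255}
    - {"dx": -0.87,"dy": -0.93,"dz": 0,"wx": 0,"wy": 0,"wz": 0,"gripper": 255}
    - {"dx": -0.87,"dy": -0.93,"dz": 0,"wx": 0,"wy": 0,"wz": 0,"gripper": 255}
    - {"dx": -0.87,"dy": -0.93,"dz": 0,"wx": 0,"wy": 0,"wz": 0,"gripper": 255}
    - {"dx": -0.87,"dy": -0.93,"dz": 0,"wx": 0,"wy": 0,"wz": 0,"gripper": 255}
    - {"dx": -0.87,"dy": -0.93,"dz": 0,"wx": 0,"wy": 0,"wz": 0,"gripper": 255}
    - {"dx": -0.87,"dy": -0.93,"dz": 0,"wx": 0,"wy": 0,"wz": 0,"gripper": 255}
    - {"dx": -0.87,"dy": -0.93,"dz": 0,"wx": 0,"wy": 0,"wz": 0,"gripper": 255}
    - {"dx": -0.87,"dy": -0.93,"dz": 0,"wx": 0,"wy": 0,"wz": 0,"gripper": 255}
    - {"dx": -0.87,"dy": -0.93,"dz": 0,"wx": 0,"wy": 0,"wz": 0,"gripper": 255}
    - {"dx": -0.87,"dy": -0.93,"dz": 0,"wx": 0,"wy": 0,"wz": 0,"gripper": 255}
    - {"dx": -0.87,"dy": -0.93,"dz": 0,"wx": 0,"wy": 0,"wz": 0,"gripper": 255}

```text
time: 1.28
tool_pos: [0.2922, 0.2456, 0.3026]
ee_rot: [3.141, 0.0, 2.906]
wrist_force: [0.4, -0.2, 0.6]
width: 0.0111
finger_force: 0.0
```

carry_out:
  deltas:
    - {"dx": -0.87,"dy": -0.93,"dz": 0,"wx": 0,"wy": 0,"wz": 0,"gripper": 255}
    - {"dx": -0.87,"dy": -0.93,"dz": 0,"wx": 0,"wy": 0,"wz": 0,"gripper": 255}
    - {"dx": -0.87,"dy": -0.93,"dz": 0,"wx": 0,"wy": 0,"wz": 0,"gripper": 255}
    - {"dx": -0.87,"dy": -0.93,"dz": 0,"wx": 0,"wy": 0,"wz": 0,"gripper": 255}
    - {"dx": -0.87,"dy": -0.93,"dz": 0,"wx": 0,"wy": 0,"wz": 0,"gripper": 255}
    - {"dx": -0.87,"dy": -0.93,"dz": 0,"wx": 0,"wy": 0,"wz": 0,"gripper": 255}
    - {"dx": -0.87,"dy": -0.93,"dz": 0,"wx": 0,"wy": 0,"wz": 0,"gripper": 255}
    - {"dx": -0.87,"dy": -0.93,"dz": 0,"wx": 0,"wy": 0,"wz": 0,"gripper": 255}
    - {"dx": -0.87,"dy": -0.93,"dz": 0,"wx": 0,"wy": 0,"wz": 0,"gripper": 255}
    - {"dx": -0.87,"dy": -0.93,"dz": 0,"wx": 0,"wy": 0,"wz": 0,"gripper": 255}
    - {"dx": -0.87,"dy": -0.93,"dz": 0,"wx": 0,"wy": 0,"wz": 0,"gripper": 255}
    - {"dx": -0.87,"dy": -0.93,"dz": 0,"wx": 0,"wy": 0,"wz": 0,"gripper": 255}
    - {"dx": 0,"dy": 0,"dz": 0,"wx": 0,"wy": 0,"wz": 0,"gripper": 255}
    - {"dx": 0,"dy": 0,"dz": 0,"wx": 0,"wy": 0,"wz": 0,"gripper": 255}

```text
time: 2.45
tool_pos: [0.4429, -0.0197, 0.3021]
ee_rot: [3.141, -0.002, 2.904]
wrist_force: [0.6, 0.2, 0.3]
width: 0.0005
finger_force: 0.0
```

carry_out:
  deltas:
    - {"dx": -0.7,"dy": -0.97,"dz": 0,"wx": 0,"wy": 0,"wz": 0,"gripper": 255}
    - {"dx": 0,"dy": 0,"dz": 0.87,"wx": 0,"wy": 0,"wz": 0,"gripper": 255}
    - {"dx": 0,"dy": 0,"dz": 0.87,"wx": 0,"wy": 0,"wz": 0,"gripper": 255}
    - {"dx": 0,"dy": 0,"dz": 0.87,"wx": 0,"wy": 0,"wz": 0,"gripper": 255}
    - {"dx": 0,"dy": 0,"dz": 0.87,"wx": 0,"wy": 0,"wz": 0,"gripper": 255}
    - {"dx": 0,"dy": 0,"dz": 0.87,"wx": 0,"wy": 0,"wz": 0,"gripper": 255}
    - {"dx": 0,"dy": 0,"dz": 0,"wx": 0,"wy": 0,"wz": 0,"gripper": 255}
    - {"dx": 0,"dy": 0,"dz": 0,"wx": 0,"wy": 0,"wz": 0,"gripper": 255}

```text
time: 3.12
tool_pos: [0.4511, -0.04, 0.2151]
ee_rot: [3.141, -0.002, 2.907]
wrist_force: [-0.3, 0.0, 1.1]
width: 0.0004
finger_force: 0.0
```

Run:
```python
from h import *
a=eyes.snapshot("side")[:,:,::-1][130:310,240:420]
cv2.imwrite("pics/s2.png",cv2.resize(a,(600,600),interpolation=cv2.INTER_CUBIC))
```

```text
(no output)
```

View pics/s2.png

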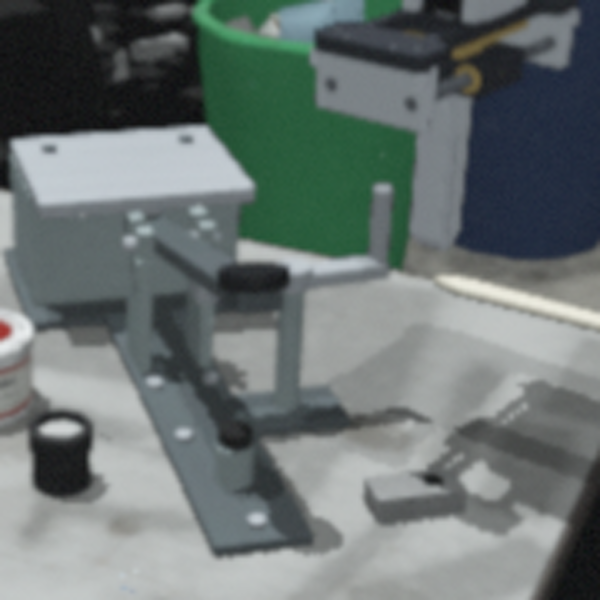

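The closed fingertip stands clear on the near side of the pin (finger about (435,235), pin about (383,230)), so I'll sweep it along the arc.

carry_out:
  deltas:
    - {"dx": -0.6,"dy": -0.09,"dz": 0,"wx": 0,"wy": 0,"wz": 0,"gripper": 255}
    - {"dx": -0.6,"dy": -0.09,"dz": 0,"wx": 0,"wy": 0,"wz": 0,"gripper": 255}
    - {"dx": -0.24,"dy": -0.14,"dz": 0,"wx": 0,"wy": 0,"wz": 0,"gripper": 255}
    - {"dx": -0.26,"dy": -0.09,"dz": 0,"wx": 0,"wy": 0,"wz": 0,"gripper": 255}
    - {"dx": -0.26,"dy": -0.09,"dz": 0,"wx": 0,"wy": 0,"wz": 0,"gripper": 255}
    - {"dx": -0.27,"dy": -0.04,"dz": 0,"wx": 0,"wy": 0,"wz": 0,"gripper": 255}
    - {"dx": -0.27,"dy": -0.04,"dz": 0,"wx": 0,"wy": 0,"wz": 0,"gripper": 255}
    - {"dx": -0.27,"dy": 0.02,"dz": 0,"wx": 0,"wy": 0,"wz": 0,"gripper": 255}
    - {"dx": -0.27,"dy": 0.02,"dz": 0,"wx": 0,"wy": 0,"wz": 0,"gripper": 255}
    - {"dx": -0.27,"dy": 0.07,"dz": 0,"wx": 0,"wy": 0,"wz": 0,"gripper": 255}
    - {"dx": -0.27,"dy": 0.07,"dz": 0,"wx": 0,"wy": 0,"wz": 0,"gripper": 255}
    - {"dx": -0.25,"dy": 0.12,"dz": 0,"wx": 0,"wy": 0,"wz": 0,"gripper": 255}
    - {"dx": -0.25,"dy": 0.12,"dz": 0,"wx": 0,"wy": 0,"wz": 0,"gripper": 255}
    - {"dx": -0.22,"dy": 0.16,"dz": 0,"wx": 0,"wy": 0,"wz": 0,"gripper": 255}
    - {"dx": 0,"dy": 0,"dz": 0,"wx": 0,"wy": 0,"wz": 0,"gripper": 255}
    - {"dx": 0,"dy": 0,"dz": 0,"wx": 0,"wy": 0,"wz": 0,"gripper": 255}
    - {"dx": 0,"dy": 0,"dz": 0,"wx": 0,"wy": 0,"wz": 0,"gripper": 255}

```text
time: 4.58
tool_pos: [0.5356, -0.0609, 0.2154]
ee_rot: [3.141, 0.0, 2.906]
wrist_force: [-0.9, 0.2, -1.1]
width: 0.0005
finger_force: 0.6
```

Run:
```python
from h import *
a=eyes.snapshot("side")[:,:,::-1][130:310,240:420]
cv2.imwrite("pics/s3.png",cv2.resize(a,(600,600),interpolation=cv2.INTER_CUBIC))
```

```text
(no output)
```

View pics/s3.png

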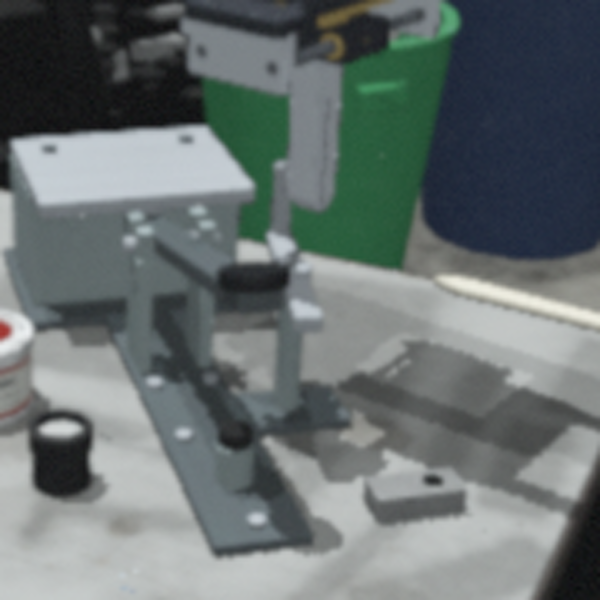

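The stop has swung out: the pin is now at about (280,200) and the inner end at about (305,315), well clear of the lever. I'll back off, rise, and go over the pad.

carry_out:
  deltas:
    - {"dx": 0.5,"dy": 0,"dz": 0,"wx": 0,"wy": 0,"wz": 0,"gripper": 255}
    - {"dx": 0.5,"dy": 0,"dz": -0.2,"wx": 0,"wy": 0,"wz": 0,"gripper": 255}
    - {"dx": 0,"dy": 0,"dz": -1,"wx": 0,"wy": 0,"wz": 0,"gripper": 255}
    - {"dx": 0,"dy": 0,"dz": -1,"wx": 0,"wy": 0,"wz": 0,"gripper": 255}
    - {"dx": 0,"dy": 0,"dz": -1,"wx": 0,"wy": 0,"wz": 0,"gripper": 255}
    - {"dx": 0,"dy": 0,"dz": -1,"wx": 0,"wy": 0,"wz": 0,"gripper": 255}
    - {"dx": 0.3,"dy": 0.92,"dz": 0,"wx": 0,"wy": 0,"wz": 0,"gripper": 255}
    - {"dx": 0.3,"dy": 0.92,"dz": 0,"wx": 0,"wy": 0,"wz": 0,"gripper": 255}
    - {"dx": 0.3,"dy": 0.92,"dz": 0,"wx": 0,"wy": 0,"wz": 0,"gripper": 255}
    - {"dx": 0.3,"dy": 0.92,"dz": 0,"wx": 0,"wy": 0,"wz": 0,"gripper": 255}
    - {"dx": 0.3,"dy": 0.92,"dz": 0,"wx": 0,"wy": 0,"wz": 0,"gripper": 255}
    - {"dx": 0.3,"dy": 0.92,"dz": 0,"wx": 0,"wy": 0,"wz": 0,"gripper": 255}
    - {"dx": 0.3,"dy": 0.92,"dz": 0,"wx": 0,"wy": 0,"wz": 0,"gripper": 255}
    - {"dx": 0.3,"dy": 0.92,"dz": 0,"wx": 0,"wy": 0,"wz": 0,"gripper": 255}
    - {"dx": 0,"dy": 0,"dz": 0,"wx": 0,"wy": 0,"wz": 0,"gripper": 255}
    - {"dx": 0,"dy": 0,"dz": 0,"wx": 0,"wy": 0,"wz": 0,"gripper": 255}

```text
time: 5.97
tool_pos: [0.5031, 0.0983, 0.3003]
ee_rot: [3.142, 0.002, 2.908]
wrist_force: [0.8, 0.2, -0.2]
width: 0.0001
finger_force: 0.0
```

carry_out:
  deltas:
    - {"dx": 0,"dy": 0,"dz": 0.9,"wx": 0,"wy": 0,"wz": 0,"gripper": 255}
    - {"dx": 0,"dy": 0,"dz": 0.9,"wx": 0,"wy": 0,"wz": 0,"gripper": 255}
    - {"dx": 0,"dy": 0,"dz": 0.6,"wx": 0,"wy": 0,"wz": 0,"gripper": 255}
    - {"dx": 0,"dy": 0,"dz": 0.3,"wx": 0,"wy": 0,"wz": 0,"gripper": 255}
    - {"dx": 0.01,"dy": 0.01,"dz": 0.25,"wx": 0,"wy": 0,"wz": 0,"gripper": 255}
    - {"dx": 0.02,"dy": 0.01,"dz": 0.25,"wx": 0,"wy": 0,"wz": 0,"gripper": 255}
    - {"dx": 0.02,"dy": 0.01,"dz": 0.25,"wx": 0,"wy": 0,"wz": 0,"gripper": 255}
    - {"dx": 0.02,"dy": 0.01,"dz": 0.25,"wx": 0,"wy": 0,"wz": 0,"gripper": 255}
    - {"dx": 0.02,"dy": 0.01,"dz": 0.25,"wx": 0,"wy": 0,"wz": 0,"gripper": 255}
    - {"dx": 0.02,"dy": 0.01,"dz": 0.25,"wx": 0,"wy": 0,"wz": 0,"gripper": 255}
    - {"dx": 0.02,"dy": 0.01,"dz": 0.25,"wx": 0,"wy": 0,"wz": 0,"gripper": 255}
    - {"dx": 0.02,"dy": 0.01,"dz": 0.25,"wx": 0,"wy": 0,"wz": 0,"gripper": 255}
    - {"dx": 0,"dy": 0,"dz": 0,"wx": 0,"wy": 0,"wz": 0,"gripper": 255}
    - {"dx": 0,"dy": 0,"dz": 0,"wx": 0,"wy": 0,"wz": 0,"gripper": 255}

```text
time: 7.13
tool_pos: [0.5015, 0.1006, 0.2073]
ee_rot: [3.139, 0.001, 2.906]
wrist_force: [-2.2, 2.3, 4.7]
width: 0.0006
finger_force: 2.3
```

Run:
```python
from h import *
a=eyes.snapshot("side")[:,:,::-1][130:310,240:420]
cv2.imwrite("pics/s4.png",cv2.resize(a,(600,600),interpolation=cv2.INTER_CUBIC))
```

```text
(no output)
```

View pics/s4.png

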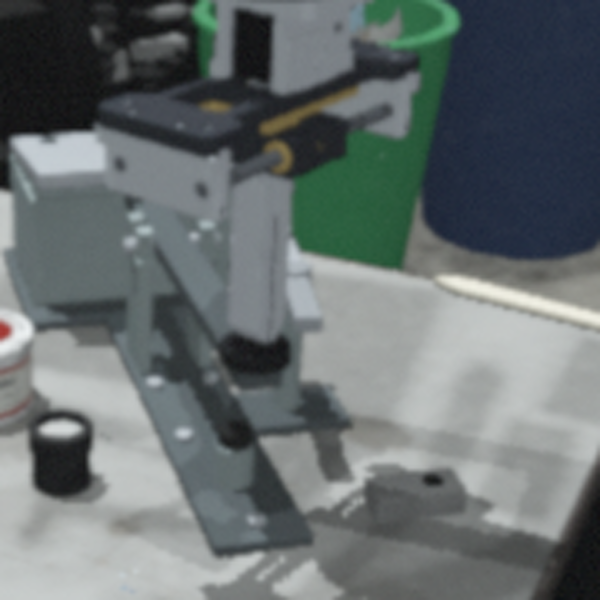

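The fingertip is on the pad (about (255,350)), the lever is moving down past the stop and the flap is rising. I'll press on to the rest.

carry_out:
  deltas:
    - {"dx": 0.01,"dy": 0.01,"dz": 0.25,"wx": 0,"wy": 0,"wz": 0,"gripper": 255}
    - {"dx": 0.01,"dy": 0.01,"dz": 0.25,"wx": 0,"wy": 0,"wz": 0,"gripper": 255}
    - {"dx": 0.01,"dy": 0.01,"dz": 0.25,"wx": 0,"wy": 0,"wz": 0,"gripper": 255}
    - {"dx": 0.01,"dy": 0.01,"dz": 0.25,"wx": 0,"wy": 0,"wz": 0,"gripper": 255}
    - {"dx": 0,"dy": 0,"dz": 0.25,"wx": 0,"wy": 0,"wz": 0,"gripper": 255}
    - {"dx": 0,"dy": 0,"dz": 0.25,"wx": 0,"wy": 0,"wz": 0,"gripper": 255}
    - {"dx": 0,"dy": 0,"dz": 0.25,"wx": 0,"wy": 0,"wz": 0,"gripper": 255}
    - {"dx": 0,"dy": 0,"dz": 0.25,"wx": 0,"wy": 0,"wz": 0,"gripper": 255}
    - {"dx": 0,"dy": 0,"dz": 0.2,"wx": 0,"wy": 0,"wz": 0,"gripper": 255}
    - {"dx": 0,"dy": 0,"dz": 0,"wx": 0,"wy": 0,"wz": 0,"gripper": 255}
    - {"dx": 0,"dy": 0,"dz": 0,"wx": 0,"wy": 0,"wz": 0,"gripper": 255}
    - {"dx": 0,"dy": 0,"dz": 0,"wx": 0,"wy": 0,"wz": 0,"gripper": 255}

```text
time: 8.18
tool_pos: [0.5017, 0.1005, 0.1628]
ee_rot: [3.142, 0.003, 2.905]
wrist_force: [0.6, -1.3, 3.7]
width: 0.0003
finger_force: 1.7
```

Near the rest; a few mm more, until the force rises.

carry_out:
  deltas:
    - {"dx": 0,"dy": 0,"dz": 0.1,"wx": 0,"wy": 0,"wz": 0,"gripper": 255}
    - {"dx": 0,"dy": 0,"dz": 0.1,"wx": 0,"wy": 0,"wz": 0,"gripper": 255}
    - {"dx": 0,"dy": 0,"dz": 0,"wx": 0,"wy": 0,"wz": 0,"gripper": 255}
    - {"dx": 0,"dy": 0,"dz": 0,"wx": 0,"wy": 0,"wz": 0,"gripper": 255}
    - {"dx": 0,"dy": 0,"dz": 0,"wx": 0,"wy": 0,"wz": 0,"gripper": 255}

```text
time: 8.6
tool_pos: [0.502, 0.1004, 0.1597]
ee_rot: [-3.141, 0.005, 2.905]
wrist_force: [1.1, -1.9, 9.1]
width: 0.0002
finger_force: 3.7
```

Run:
```python
from h import *
a=eyes.snapshot("side")[:,:,::-1][130:310,240:420]
cv2.imwrite("pics/s5.png",cv2.resize(a,(600,600),interpolation=cv2.INTER_CUBIC))
print(robot.get_obs()["wrist_force"])
```

```text
[-0.54667614 -1.87534622  7.59518724]
```

View pics/s5.png

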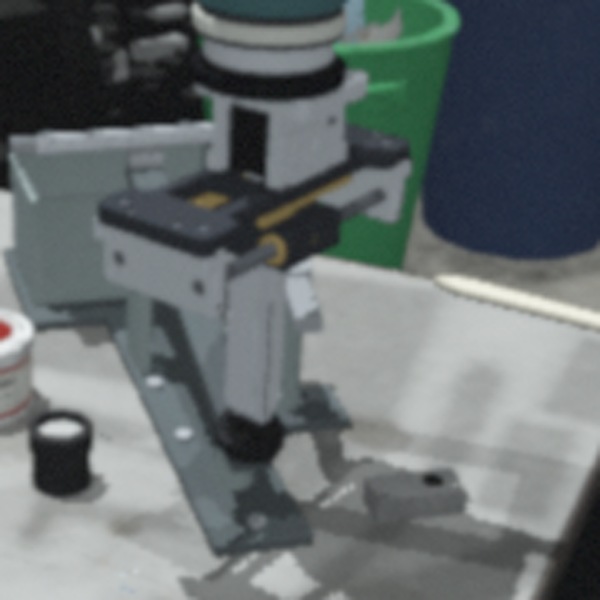

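The pad (about (250,440)) is on its rest with the tip about 63 mm high and about 8 N of force. The flap is up, and the stop and bystanders haven't moved.

```bash
python3 -c "
from bench import robot
print(robot.close_job())"
```

```text
the job is handed in; nothing more can be done
None
```

I swung the stop out (about 1.3 rad, estimated from the fingertip's position) and handed the job in with the lever held down on its rest at about 8 N and the flap up. The loupe, ink tin and quoin showed no movement in the pictures; the hand-in returned no verdict.

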